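# Refit the interlocking drip grates

## Robot

A 7-joint arm with a two-finger parallel gripper is mounted at the origin on the work surface. World frame = base frame: x ahead of the robot, y to its left, z up, the work surface at z = 0. Lengths are in m, angles in rad, forces in N, time in s.
With the tool pointing down it reaches from about 0.4 to 0.85 m from the base axis. Payload 10.4 kg.
Tool frame: the origin (TCP) lies at the very end of the fingers, on their centre line; the grasp point (between the pads) lies 19 mm behind it (grip_point_offset is the distance from the TCP to the grasp point, in m); z points along the fingers, y is the line along which they close (so a half turn about z gives the same grasp; the last joint's range is limited). The gripper opens to 87 mm and grips with 3 to 60 N. Pads are 19 mm wide; open, the fingers measure 117 mm over their backs; the gripper's body (75 mm by 190 mm) begins 51 mm behind the grasp point.
Start: joints at [1.159, 0.332, -0.065, 1.46, 0.022, 1.35, -0.088], TCP at [0.237, -0.578, 0.223] pointing down, gripper open.
Joint ranges: [-2.6, 2.6], [-0.5, 2.12], [-1.47, 1.34], [0.16, 2.42], [-1.27, 4.41], [0.06, 2.06], [-2.6, 2.6]. Speed limits (rad/s): [2.22, 2.22, 2.79, 2.79, 3.14, 3.14, 3.14].

## Interface

Orientations are given as a unit quaternion [x, y, z, w].
In Python, from bench import * gives the robot as it stands.
- The arm moves only by the tool play_rows, never from a script. Its argument "increments" is text: rows parted by semicolons, each of 7 numbers parted by spaces: the turn, a rotation vector about the tool's x, y, z in rad, then the shift along the tool's x, y, z in m, then the opening, from 0 (shut) to 1 (fully open). A call has 1 to 8 rows; each row is the pose to reach, as a shift and turn from the pose commanded when the call began, along the tool's axes at that moment; what a row does not reach only later rows make up. A row lasts 1/10 s, in which the tool goes at most 50 mm and 8.59 degrees, less where a joint would pass 70% of its speed; a pose out of reach is approached as far as the arm can. A call with a gripper value outside its range is refused whole. The fingers move at their own pace and stop on an object; "grip_force" is the grip in N (left out, the last holds). Time passes only in rows, so rows that repeat a pose let the fingers close. It gives the time, the measured TCP pose, the force, the opening and the grip force at its end, in the units of the state.
- read_state(): the state, without advancing time (a new reading comes with each control period).
- camera(name): name is "side" or "top"; returns a dict with "color" (400x640x3 uint8, red, green, blue), "fx", "fy", "cx", "cy" (pixels), "k1" (the pictures are not rectified: a ray, as slopes to the right and down, at radius r is drawn at 1 + k1 r^2 times it, then the intrinsics apply), "camera_from_world" (4x4, takes a point from world to camera coordinates). Camera axes: x right, y down, z forward; pixel columns grow to the right and rows downward; lengths in m; the calibration is good to about 2 mm. A picture is of the moment at which its call begins. There is no depth.
- close_job(): hands the job in; it is judged then, once.
The state is a dict: "time": time; "joint_positions": joint angles; "joint_vel": joint speeds; "joint_torque": joint torques, N m; "ee_pos": TCP position; "eef_rot": TCP orientation; "ft_force": force on the tool from outside, world axes, zero at the start; "torque": the same for the moment, N m; "width": finger opening in m; "grip_force": force on a finger pad.
Only numpy, scipy, OpenCV 4.12 (cv2) and the standard library are available. Lean on these libraries where they do the work, as an engineer would, in place of code of your own. Each camera call takes 0.05 s, during which the arm holds its last target. There are 200 camera calls.

## Task

The two blue drip grates have been rinsed and lie on the bench: put both back into the steel drip tray so that they interlock, with the tab of one in the notch of the other and the cut-away corner around the black bottle rinser, both lying flat and fully home on the ledge, then let go. Lower them in rather than dropping them, and leave the bottles, cap tub, brush, spanner and cleaner where they are.

Things in the scene. Friction and masses are not known exactly. Their poses are not given: they have to be found in the camera images.
- tray: Fixed open steel drip tray. Origin: centre of underside; z up, x away from the robot within 0.25 rad, y (long side) to the left. Inside 170 (x) x 240 (y) mm; walls 40 mm high, then a lip flared 45 deg out to 48 mm high (186 x 256 outside) that guides a grate in. A 12 mm wide ledge round the inside, top at 28 mm, carries the grates (tops then level with the walls). Drain stub on -y side.
- seat_right (a point): Point of the tray at ledge height, (-2, -55, 28) mm in the tray's frame, axes as the tray's: where grate_tab's origin lies when home, its axes parallel to the tray's and the same way round. Home, a grate has about 2.5 mm play to the walls.
- seat_left (a point): Point of the tray at ledge height, (-9, 57, 28) mm in the tray's frame, axes as the tray's: where grate_corner's origin lies when home, its axes parallel to the tray's and the same way round.
- rinser_top (a point): Top of the black round bottle rinser with a red star, 48 mm across, fixed in the tray's far left corner at (54, 89) mm in its frame; 66 mm above the bench.
- grate_tab: Loose blue slotted grate, 12 mm thick, 0.2 kg, right way up. Origin on the underside below its handle's middle, near its balance point. Plate x -80.5..84.5, y -62.5..53.5 mm; tab on the +y edge at x -53..-3, out to y 79. White bridge handle: flat bar 70 mm along x, 12 mm thick across y, 24 to 46 mm above the underside, over the origin, on feet at its ends: pinch across y.
- grate_corner: Loose blue slotted grate, 12 mm thick, 0.2 kg, right way up. Origin on the underside below its handle's middle, near its balance point. Plate x -73.5..91.5, y -55.5..60.5 mm; notch for the tab in the -y edge (x -50..8, y below -29.5); +x +y corner cut away for the rinser (x over 34, y over 3). White handle bar as grate_tab's: 70 mm along x, 12 mm thick across y, 24 to 46 mm up.
- bottle_a: Bystander: standing empty amber glass beer bottle, 61 mm in diameter, 230 mm tall, beyond the left grate; origin at the centre of its base.
- bottle_b: Bystander: standing empty amber glass beer bottle, 61 mm in diameter, 230 mm tall, far right; origin at the centre of its base.
- bottle_c: Bystander: standing empty amber glass beer bottle, 61 mm in diameter, 230 mm tall, near bottle_b; origin at the centre of its base.
- cap_tub: Bystander: open clear plastic tub of crown caps, 130 x 170 x 55 mm, beyond the drip tray; origin at the centre of its underside.
- brush: Bystander: bottle brush lying at the right of the bench, red handle, white bristle head, about 350 mm long and 36 mm high.
- spanner: Bystander: 190 mm steel spanner lying flat beyond the left end of the drip tray.
- cleaner: Bystander: white cleaner bottle, 80 mm in diameter, 210 mm tall, standing at the far left; origin at the centre of its base.
Mind the look-alikes: they are no part of the job. Leave any turquoise look-alike of the grate_corner alone.

How it is judged:
By the outcome, as a careful person would: the job done as asked, in the order asked, and still so for the second after the job is handed in, with the robot touching nothing.
It also fails if it takes over 64 s, if anything falls off the work surface, if the arm or the gripper's body presses on something with over 40 N, if the wrist force passes 120 N, or if a joint passes its speed limit or range.

## Working session

There is one attempt and no reset: what is moved stays moved. The work goes in short steps, Python scripts to look and compute and a tool call to move; the robot and the scene stay as the last step left them, time stands still between calls to the robot, and variables do not carry over. Pictures are saved under pics/ and viewed, at most 10 in all, crops included, and the job is handed in when it is done.

Besides the shell and the picture viewer there is one more tool, called after "Emit:" as a command line: name --argument value ..., lists and objects as JSON in quotes. play_rows: Moves the arm, as the interface text tells. Its arguments: {"type":"object","properties":{"increments":{"type":"string"},"grip_force":{"type":"number"}},"required":["increments"]}

```bash
mkdir -p pics; ls
python3 - <<'E'
from bench import *
import cv2
s=read_state(); print(s)
for n in("top","side"):
    c=camera(n); print(n,{k:v for k,v in c.items() if k!='color'})
    cv2.imwrite(f"pics/{n}0.png",c['color'][:,:,::-1])
E
```

```text
pics
{'time': 0.0, 'joint_positions': array([ 1.15939521,  0.33287437, -0.06468886,  1.46094582,  0.02161717,
        1.34988944, -0.08845127]), 'joint_vel': array([ 9.20005355e-04, -9.00445391e-05, -5.77555004e-04, -8.30226344e-04,
       -7.58326476e-04,  1.07001654e-03,  6.44095524e-04]), 'joint_torque': array([ 2.92059613e-04, -6.23250532e+01,  2.46948941e-02, -3.89908898e+01,
       -6.13635569e-02,  3.95030226e-02,  2.43236254e-04]), 'ee_pos': array([ 0.23676109, -0.57800228,  0.2217502 ]), 'eef_rot': array([ 9.81157306e-01,  1.93209307e-01, -1.79229847e-04, -6.87525493e-04]), 'ft_force': array([ 0.71272925, -0.94743474,  0.57075468]), 'torque': array([-0.00648692, -0.01588331, -0.03301613]), 'grip_force': 0.0, 'width': 0.08692562301745486}
top {'fx': 486.6024523014577, 'fy': 486.6024523014577, 'cx': 311.0854192626266, 'cy': 193.29885085440168, 'k1': 0.041877988057470436, 'camera_from_world': array([[-0.01385662, -0.99982901, -0.01224557, -0.01761715],
       [-0.98042448,  0.01599123, -0.19624503,  0.49329788],
       [ 0.19640729,  0.00928657, -0.98047842,  1.57629656],
       [ 0.        ,  0.        ,  0.        ,  1.        ]])}
side {'fx': 417.14479806833407, 'fy': 417.14479806833407, 'cx': 318.9288682847855, 'cy': 203.30338775953916, 'k1': -0.06038252020214173, 'camera_from_world': array([[ 0.97286308, -0.23101011,  0.01310569, -0.50737381],
       [-0.15036484, -0.67425694, -0.72302696,  0.1289259 ],
       [ 0.17586315,  0.7014356 , -0.69069548,  1.56546653],
       [ 0.        ,  0.        ,  0.        ,  1.        ]])}
```

View pics/top0.png

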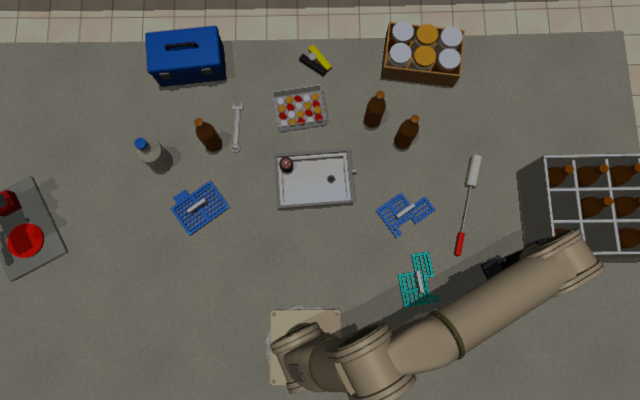

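View pics/side0.png

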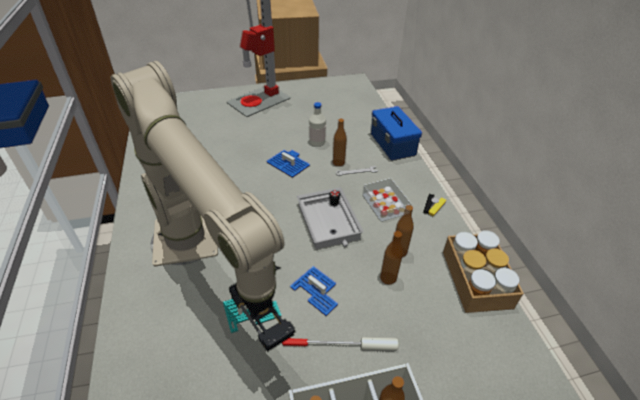

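The top view shows the tray at (315,180) with the rinser at (286,164). The tab grate is at (200,207) and the corner grate at (405,212); the turquoise decoy is at (418,280). Next I enlarge them.

```bash
cat > crop.py <<'E'
import cv2,numpy as np
def crop(img,x0,y0,w,h,s):
    c=cv2.resize(img[y0:y0+h,x0:x0+w],None,fx=s,fy=s,interpolation=cv2.INTER_CUBIC)
    c=np.clip(c*1.3,0,255).astype(np.uint8)
    for x in range(-(-x0//10)*10,x0+w,10):
        X=int((x-x0+.5)*s); cv2.line(c,(X,0),(X,5),(255,255,255),1); cv2.putText(c,str(x),(X-10,15),0,.33,(255,255,255),1)
        for y in range(-(-y0//10)*10,y0+h,10):
            Y=int((y-y0+.5)*s); c[Y,X-1:X+2]=(0,255,255);c[Y-1:Y+2,X]=(0,255,255)
    for y in range(-(-y0//10)*10,y0+h,10):
        Y=int((y-y0+.5)*s); cv2.putText(c,str(y),(0,Y+4),0,.33,(255,255,255),1)
    return c
E
python3 - <<'E'
from crop import *
t=cv2.imread('pics/top0.png');s=cv2.imread('pics/side0.png')
a=np.hstack([crop(t,167,177,66,62,6),crop(t,372,185,66,62,6)])
b=np.hstack([crop(s,263,144,66,50,6),crop(s,286,262,66,50,6)])
# centred at equal width
cv2.imwrite('pics/g.png',cv2.resize(np.vstack([a[:300],b]),(792,600)))
c=[crop(t,268,146,92,68,5)]; d=[crop(s,292,182,76,68,4.4)]
c=c[0];d=d[0];H=max(c.shape[0],d.shape[0]);f=lambda i:cv2.copyMakeBorder(i,0,H-i.shape[0],0,0,0)
e=np.hstack([f(c),f(d)]);print(e.shape);cv2.imwrite('pics/tr.png',e)
E
```

```text
(340, 794, 3)
```

View pics/g.png

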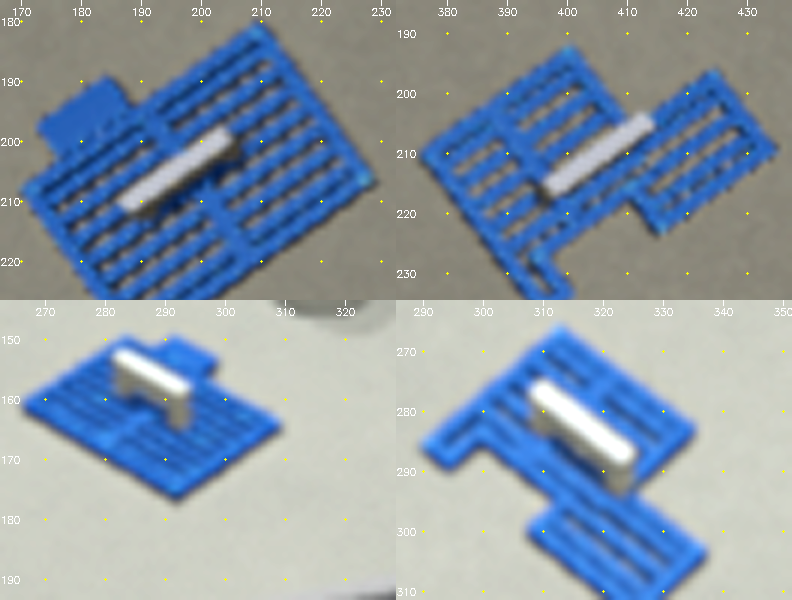

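View pics/tr.png

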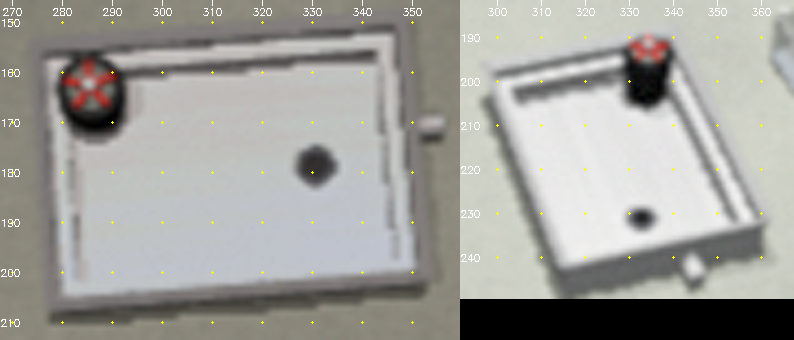

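The grate and tray corners read clearly in both views (the tab grate's +x+y corner is at top (209.8,181), the rinser star at top (285.1,162.1)). Both grates are yawed about -54° and the tray about +4°. Now I fit poses jointly from both cameras.

```bash
cat > fit.py <<'E'
import numpy as np
from scipy.optimize import least_squares
C={'top':(486.6024523,311.0854193,193.2988509,0.041877988,np.array([[-0.01385662,-0.99982901,-0.01224557,-0.01761715],[-0.98042448,0.01599123,-0.19624503,0.49329788],[0.19640729,0.00928657,-0.98047842,1.57629656]])),
'side':(417.144798,318.9288683,203.3033878,-0.06038252,np.array([[0.97286308,-0.23101011,0.01310569,-0.50737381],[-0.15036484,-0.67425694,-0.72302696,0.1289259],[0.17586315,0.7014356,-0.69069548,1.56546653]]))}
def proj(n,P):
    f,cx,cy,k,M=C[n]; q=P@M[:,:3].T+M[:,3]; s=q[:,:2]/q[:,2:]; s=s*(1+k*(s**2).sum(1,keepdims=True)); return s*f+[cx,cy]
def world(p,L):
    c,s=np.cos(p[3]),np.sin(p[3]); return L@np.array([[c,s,0],[-s,c,0],[0,0,1]])+p[:3]
def fit(obs,p0,free=True,name=''):
    def r(p):
        p=p if free else np.r_[p[:2],0,p[2]]
        return np.concatenate([(proj(n,world(p,np.array([o[:3] for o in O],float)/1e3))-[o[3:] for o in O]).ravel() for n,O in obs.items()])
    p0=np.array(p0) if free else np.array(p0)[[0,1,3]]
    s=least_squares(r,p0,loss='soft_l1',f_scale=.7); p=s.x if free else np.r_[s.x[:2],0,s.x[2]]
    print(name,'xyz mm',np.round(p[:3]*1e3,1),'yaw deg',round(np.degrees(p[3]),2)); print(np.round(r(s.x).reshape(-1,2),1).tolist()); return p
E
cat > m1.py <<'E'
from fit import *
tab={'top':[(-80.5,53.5,12,170.3,207.7),(84.5,53.5,12,209.8,181),(84.5,-62.5,12,228.8,206.8),(-3,79,12,184.3,189.3),(-53,79,12,172.7,197.7),(-35,0,46,186.8,210.5),(35,0,46,204.5,198.5)],
'side':[(-80.5,-62.5,12,266.5,161.3),(84.5,53.5,12,309.3,164.8),(84.5,-62.5,12,292,176.8),(-53,79,12,290.8,149.7),(-3,79,12,298.8,153.5),(-35,0,46,282,152.5),(35,0,46,293.7,158)]}
cor={'top':[(-73.5,60.5,12,375.5,210.3),(34,60.5,12,400.5,192.5),(91.5,3,12,424.7,196.2),(91.5,-55.5,12,435,209.2),(8,-55.5,12,415.5,223.5),(-35,0,46,396.2,216.2),(35,0,46,413.8,204.8)],
'side':[(-73.5,60.5,12,312.8,266.2),(34,60.5,12,335.5,283.5),(91.5,3,12,337.5,303.2),(8,-55.5,12,307.5,299.8),(-73.5,-55.5,12,289.7,286.5),(-50,-55.5,12,294.2,290.2),(-35,0,46,309.5,276),(35,0,46,324.5,286.8)]}
tray={'top':[(85,120,40,276.5,156.9),(85,-120,40,346.5,151.9),(-85,120,40,279.9,204.9),(-85,-120,40,350.5,200.1),(54,89,66,285.1,162.1)],
'side':[(-85,120,40,299.9,198.5),(85,-120,40,359.7,232),(-85,-120,40,314.2,242.4),(85,120,40,338.8,192.2),(54,89,66,334.2,192.4)]}
for f in (True,False):
    fit(tab,[.5,.35,0,-.95],f,'tab'); fit(cor,[.5,-.3,0,-.95],f,'cor'); fit(tray,[.55,0,0,.08],f,'tray')
E
python3 m1.py
```

```text
tab xyz mm [461.7 361.5  -6.8] yaw deg -54.21
[[-0.6, 0.4], [0.0, -1.1], [0.2, -0.3], [0.3, -0.3], [-0.3, -0.2], [0.2, 0.6], [-0.1, 0.2], [-0.9, -0.2], [0.2, -0.6], [-0.2, -0.3], [0.5, -0.1], [0.3, 0.4], [-0.0, 0.4], [-0.5, 1.2]]
cor xyz mm [ 432.6 -336.8   -5.4] yaw deg -55.37
[[-0.2, -0.5], [0.0, -0.7], [-0.4, -0.6], [0.1, 0.2], [-0.0, 0.1], [0.6, -0.0], [-0.2, -0.7], [-0.3, -0.2], [0.2, -0.5], [0.2, 0.3], [-0.7, 0.2], [-0.5, -0.4], [-0.0, -0.1], [-0.8, 0.5], [-0.1, 1.5]]
tray xyz mm [549.  -32.7  -8.2] yaw deg 3.04
[[0.1, -0.6], [-0.1, -0.3], [-0.6, 0.2], [0.0, 0.1], [0.5, 0.4], [-1.0, 0.2], [-0.5, 0.7], [1.2, -0.3], [0.1, -1.1], [0.1, 0.3]]
tab xyz mm [460.6 358.8   0. ] yaw deg -54.02
[[-0.4, 0.5], [0.3, -1.3], [0.6, -0.5], [0.5, -0.4], [-0.1, -0.2], [0.5, 0.6], [0.2, 0.1], [-1.2, -1.0], [0.1, -1.4], [-0.3, -1.0], [0.3, -0.9], [0.1, -0.4], [-0.3, -0.4], [-0.7, 0.4]]
cor xyz mm [ 431.8 -337.5    0. ] yaw deg -55.02
[[0.2, -0.3], [0.4, -0.8], [0.1, -0.8], [0.7, -0.0], [0.6, 0.1], [1.2, -0.0], [0.3, -0.8], [-0.6, -0.9], [0.1, -1.3], [0.2, -0.5], [-0.8, -0.4], [-0.7, -1.0], [-0.2, -0.7], [-1.0, -0.2], [-0.2, 0.8]]
tray xyz mm [547.2 -34.7   0. ] yaw deg 2.99
[[0.5, -0.7], [0.7, -0.5], [-0.3, 0.2], [0.8, 0.2], [1.0, 0.3], [-1.3, -0.9], [-0.6, -0.3], [0.8, -1.3], [-0.0, -2.2], [-0.1, -0.9]]
```

```bash
cat > plan.py <<'E'
import sys,numpy as np
from scipy.spatial.transform import Rotation as R
from bench import *
# usage: plan.py x y z ydir_deg  (mm) -> shift in tool axes (mm) and turn about tool z (rad) from measured pose
s=read_state(); r=R.from_quat(s['eef_rot']); M=r.as_matrix(); a=np.degrees(np.arctan2(M[1,1],M[0,1]))
print('t',s['time'],'pos mm',np.round(s['ee_pos']*1e3,1),'ydir',round(a,2),'tilt',np.round(M[:2,2],4),'w',round(s['width']*1e3,1),'F',np.round(s['ft_force'],1),'q',np.round(s['joint_positions'],2))
if len(sys.argv)>4:
    t=np.array(sys.argv[1:4],float); d=np.radians((float(sys.argv[4])-a+180)%360-180)
    print('shift mm',np.round(M.T@(t-s['ee_pos']*1e3),1),'turn z',round(-d,4))
E
python3 plan.py 432 -337 160 -145.2
```

```text
t 0.1 pos mm [ 236.8 -578.   221.8] ydir -67.72 tilt [-0.0005  0.0011] w 87.2 F [-0.5 -0.2 -0.1] q [ 1.16  0.33 -0.06  1.46  0.02  1.35 -0.09]
shift mm [ 272. -149.   62.] turn z 1.3522
```

Emit:
play_rows --increments "0 0 0.14 0.03 -0.016 0 0.6;0 0 0.28 0.065 -0.035 0 0.6;0 0 0.42 0.1 -0.055 0 0.6;0 0 0.56 0.135 -0.074 0 0.6;0 0 0.7 0.17 -0.093 0 0.6;0 0 0.84 0.205 -0.112 0 0.6;0 0 0.98 0.235 -0.13 0.02 0.6;0 0 1.12 0.255 -0.142 0.04 0.6"

```text
time: 0.9
ee_pos: [0.421, -0.3477, 0.1823]
eef_rot: [0.933, -0.359, 0.001, -0.0]
ft_force: [0.3, -0.1, -0.0]
width: 0.0526
grip_force: 0.0
```

```bash
python3 plan.py 432 -337 100 -145.2
```

```text
t 0.9 pos mm [ 421.  -347.7  182.3] ydir -132.06 tilt [ 0.0012 -0.    ] w 52.6 F [ 0.3 -0.1 -0. ] q [ 0.74  0.19 -0.14  1.72  0.03  1.23 -1.72]
shift mm [  0.9 -15.3  82.3] turn z 0.2292
```

Emit:
play_rows --increments "0 0 0.1 0 -0.005 0.02 0.6;0 0 0.18 0 -0.01 0.04 0.6;0 0 0.229 0.001 -0.015 0.06 0.6;0 0 0.229 0.001 -0.015 0.08 0.6;0 0 0.229 0.001 -0.015 0.082 0.6;0 0 0.229 0.001 -0.015 0.082 0.6"

```text
time: 1.5
ee_pos: [0.4295, -0.3397, 0.1004]
eef_rot: [0.887, -0.462, -0.001, -0.0]
ft_force: [-0.8, -0.2, 1.0]
width: 0.0522
grip_force: 0.0
```

```bash
python3 plan.py 432 -337 18 -145.2
python3 - <<'E'
from bench import *
from crop import *
c=cv2.cvtColor(camera('side')['color'],cv2.COLOR_RGB2BGR); t=cv2.cvtColor(camera('top')['color'],cv2.COLOR_RGB2BGR)
cv2.imwrite('pics/h1.png',np.hstack([crop(t,370,185,66,62,6),crop(c,280,240,66,62,6)]))
E
```

```text
t 1.5 pos mm [ 429.5 -339.7  100.4] ydir -145.01 tilt [-0.0009  0.0006] w 52.2 F [-0.8 -0.2  1. ] q [ 0.7   0.27 -0.13  1.81  0.04  1.07 -1.98]
shift mm [-0.7 -3.6 82.4] turn z 0.0032
```

View pics/h1.png

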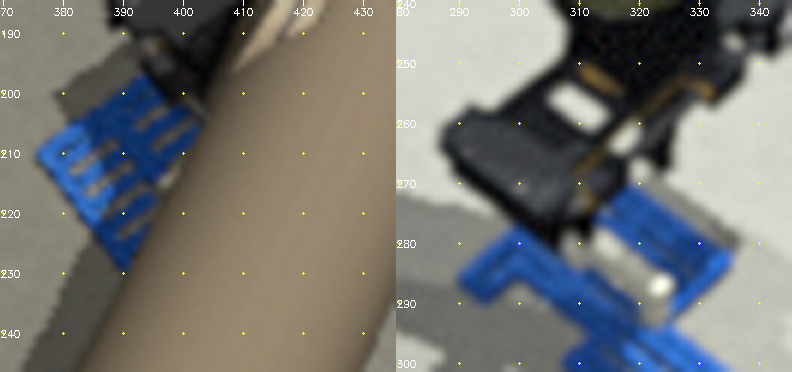

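The side view shows the fingers straddling the white bar (bar end at (323,287)). I descend and grip.

Emit:
play_rows --increments "0 0 0 0 -0.0035 0.02 0.6;0 0 0 0 -0.0035 0.04 0.6;0 0 0 0 -0.0035 0.055 0.6;0 0 0 0 -0.0035 0.068 0.6;0 0 0 0 -0.0035 0.077 0.6;0 0 0 0 -0.0035 0.08 0.6;0 0 0 0 -0.0035 0.08 0.6"

```text
time: 2.3
ee_pos: [0.4327, -0.3378, 0.0205]
eef_rot: [0.887, -0.462, -0.0, -0.0]
ft_force: [-0.4, 0.5, 0.3]
width: 0.0523
grip_force: 0.0
```

Emit:
play_rows --increments "0 0 0 0 0 0 0.1;0 0 0 0 0 0 0.1;0 0 0 0 0 0 0.1;0 0 0 0 0 0 0.1;0 0 0 0 0 0 0.1;0 0 0 0 0 0 0.1;0 0 0 0 0 0 0.1" --grip_force 15

```text
time: 3.0
ee_pos: [0.4327, -0.3379, 0.0206]
eef_rot: [0.887, -0.462, 0.0, 0.0]
ft_force: [-0.4, 0.5, 0.8]
width: 0.0121
grip_force: 15.0
```

```bash
python3 plan.py 432 -337 18 -145.2
```

```text
t 3.0 pos mm [ 432.7 -337.9   20.6] ydir -145.02 tilt [-0.     -0.0002] w 12.1 F [-0.4  0.5  0.8] q [ 0.69  0.38 -0.13  1.86  0.06  0.91 -2.  ]
shift mm [-1.1  0.   2.6] turn z 0.0031
```

Emit:
play_rows --increments "0 0 0 0 0 0 0.05;0 0 0 0 0 0 0.05;0 0 0 0 0 -0.01 0.05;0 0 0 0 0 -0.03 0.05;0 0 0 0 0 -0.05 0.05;0 0 0 0 0 -0.075 0.05;0 0 0 0 0 -0.1 0.05;0 0 0 0 0 -0.11 0.05" --grip_force 45

```text
time: 3.8
ee_pos: [0.4336, -0.3383, 0.1333]
eef_rot: [0.887, -0.462, 0.002, 0.0]
ft_force: [0.3, -0.3, -2.5]
width: 0.0113
grip_force: 45.0
```

```bash
python3 plan.py 536 23 130 -87
```

```text
t 3.8 pos mm [ 433.6 -338.3  133.3] ydir -145.01 tilt [ 0.0029 -0.002 ] w 11.3 F [ 0.3 -0.3 -2.5] q [ 0.7   0.24 -0.13  1.77  0.04  1.13 -1.98]
shift mm [-237.3 -291.     2.9] turn z -1.0125
```

Emit:
play_rows --increments "0 0 -0.04 -0.009 -0.011 0 0.05;0 0 -0.11 -0.026 -0.032 0 0.05;0 0 -0.19 -0.045 -0.055 0 0.05;0 0 -0.28 -0.065 -0.08 0 0.05;0 0 -0.37 -0.086 -0.105 0 0.05;0 0 -0.46 -0.107 -0.131 0 0.05;0 0 -0.55 -0.128 -0.157 0 0.05;0 0 -0.64 -0.149 -0.183 0 0.05"

```text
time: 4.6
ee_pos: [0.4967, -0.1062, 0.1296]
eef_rot: [0.988, -0.154, -0.001, -0.0]
ft_force: [0.3, -0.6, -2.9]
width: 0.0114
grip_force: 45.0
```

```bash
python3 plan.py 536 23 120 -87
```

```text
t 4.6 pos mm [ 496.7 -106.2  129.6] ydir -107.73 tilt [-0.0015  0.0007] w 11.4 F [ 0.3 -0.6 -2.9] q [ 0.46  0.18 -0.37  1.86  0.07  1.11 -1.82]
shift mm [  -2.  -135.     9.6] turn z -0.3619
```

Emit:
play_rows --increments "0 0 -0.07 0 -0.025 0 0.05;0 0 -0.14 0 -0.05 0 0.05;0 0 -0.21 -0.001 -0.075 0.002 0.05;0 0 -0.28 -0.001 -0.1 0.004 0.05;0 0 -0.33 -0.002 -0.12 0.007 0.05;0 0 -0.355 -0.002 -0.13 0.009 0.05;0 0 -0.362 -0.002 -0.135 0.01 0.05;0 0 -0.362 -0.002 -0.135 0.01 0.05"

```text
time: 5.4
ee_pos: [0.5378, 0.0179, 0.1202]
eef_rot: [1.0, 0.021, -0.0, 0.0]
ft_force: [-0.1, 0.1, -3.5]
width: 0.0115
grip_force: 45.0
```

```bash
python3 plan.py 536 23 120 -87
python3 - <<'E'
from bench import *
from crop import *
c=cv2.cvtColor(camera('side')['color'],cv2.COLOR_RGB2BGR); t=cv2.cvtColor(camera('top')['color'],cv2.COLOR_RGB2BGR)
cv2.imwrite('pics/t1.png',t);cv2.imwrite('pics/s1.png',c)
cv2.imwrite('pics/h2.png',np.hstack([crop(t,262,140,66,80,6),crop(c,290,170,66,80,6)]))
E
```

```text
t 5.4 pos mm [537.8  17.9 120.2] ydir -87.62 tilt [-0.0006 -0.0002] w 11.5 F [-0.1  0.1 -3.5] q [ 0.31  0.27 -0.49  1.8   0.14  1.11 -1.75]
shift mm [-1.6 -5.2  0.2] turn z -0.0109
```

View pics/h2.png

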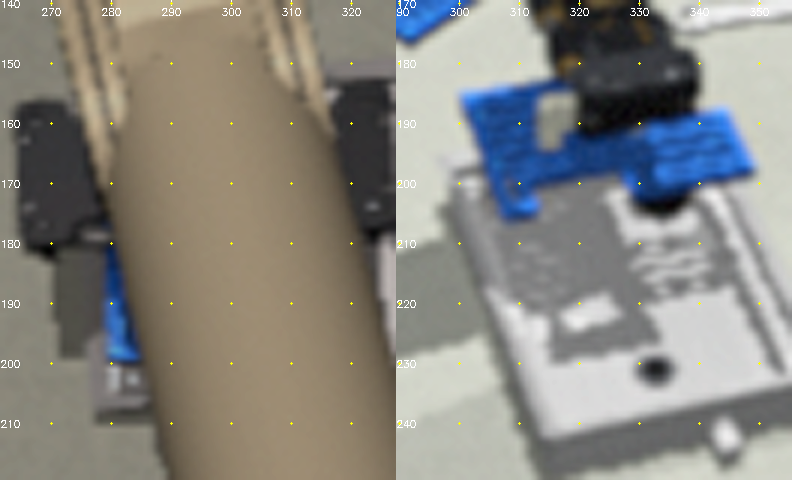

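The arm hides the top view. The side view shows the held grate level over the tray, with the leg corner at (307.5,206) and the far right corner at (349,199). I check its in-hand offset and the per-camera tray fits.

```bash
cat > m2.py <<'E'
from m1 import *
print('----')
for n in('top','side'):
    for o,p,nm in((tab,[.46,.36,0,-.95],'tab'),(cor,[.43,-.337,0,-.95],'cor'),(tray,[.55,-.03,0,.05],'tray')): fit({n:o[n]},p,False,n+nm)
print('held')
P=np.array([(-73.5,60.5,12),(-73.5,-55.5,0),(-50,-55.5,0),(91.5,3,12),(91.5,-55.5,12),(91.5,-55.5,0),(8,-55.5,0)])/1e3
print(np.round(proj('side',world([.5378,.0179,.0996,np.radians(2.38)],P)),1).tolist())
E
python3 m2.py | sed '1,/----/d'
```

```text
toptab xyz mm [460.1 359.9   0. ] yaw deg -54.55
[[-0.7, 0.4], [0.2, -1.0], [0.3, -0.0], [0.3, -0.4], [-0.4, -0.3], [0.1, 0.7], [-0.0, 0.4]]
topcor xyz mm [ 430.6 -335.8    0. ] yaw deg -55.28
[[-0.3, -0.1], [0.0, -0.4], [-0.3, -0.3], [0.2, 0.5], [0.0, 0.5], [0.6, 0.3], [-0.1, -0.4]]
toptray xyz mm [547.1 -32.8   0. ] yaw deg 3.16
[[-0.1, -0.6], [0.0, -0.5], [-0.7, 0.4], [0.3, 0.2], [0.4, 0.4]]
sidetab xyz mm [460.6 353.3   0. ] yaw deg -53.48
[[-1.1, -0.1], [0.4, -0.8], [0.2, -0.3], [0.3, -0.2], [0.3, 0.2], [-0.1, 0.3], [-0.4, 1.1]]
sidecor xyz mm [ 432.7 -340.1    0. ] yaw deg -55.21
[[-0.2, -0.4], [0.5, -0.7], [0.6, 0.2], [-0.4, 0.2], [-0.3, -0.5], [0.2, -0.2], [-0.6, 0.4], [0.2, 1.4]]
sidetray xyz mm [546.4 -40.4   0. ] yaw deg 2.72
[[-1.2, -0.0], [-0.5, 1.0], [0.7, -0.2], [0.3, -1.2], [0.2, 0.1]]
held
[[299.9, 184.8], [307.4, 207.1], [313.5, 206.0], [344.8, 187.0], [349.7, 197.0], [349.5, 199.3], [328.4, 203.2]]
```

Run:
```python
from m1 import *
from crop import *
p=[.5378,.0179,.0996,np.radians(2.38)]
print('topheld',np.round(proj('top',world(p,np.array([(-73.5,60.5,12),(-73.5,60.5,0)])/1e3)),1).tolist())
def ov(n,x0,y0,w,h,s):
    im=cv2.imread(f'pics/{n}0.png'); c=crop(im,x0,y0,w,h,s)
    for y,col in((-.033,(0,0,255)),(-.040,(0,255,0))):
        for X,Y,Z in((85,120,40),(93,128,48)):
            q=proj(n,world([.5475,y,0,np.radians(3.05)],np.array([(X,Y,Z),(X,-Y,Z),(-X,-Y,Z),(-X,Y,Z)])/1e3))
            cv2.polylines(c,[np.round(((q-[x0,y0]+.5)*s-.5)*8).astype(int)],True,col,1,cv2.LINE_AA,3)
    return c
a=ov('top',268,144,92,70,4.6);b=ov('side',292,180,74,70,4.9)
H=345;a=cv2.copyMakeBorder(a,0,max(0,H-a.shape[0]),0,0,0)[:H];b=b[:H];print(a.shape,b.shape)
cv2.imwrite('pics/ov.png',np.hstack([a,b])[:, :800])
```

```text
tab xyz mm [461.7 361.5  -6.8] yaw deg -54.21
[[-0.6, 0.4], [0.0, -1.1], [0.2, -0.3], [0.3, -0.3], [-0.3, -0.2], [0.2, 0.6], [-0.1, 0.2], [-0.9, -0.2], [0.2, -0.6], [-0.2, -0.3], [0.5, -0.1], [0.3, 0.4], [-0.0, 0.4], [-0.5, 1.2]]
cor xyz mm [ 432.6 -336.8   -5.4] yaw deg -55.37
[[-0.2, -0.5], [0.0, -0.7], [-0.4, -0.6], [0.1, 0.2], [-0.0, 0.1], [0.6, -0.0], [-0.2, -0.7], [-0.3, -0.2], [0.2, -0.5], [0.2, 0.3], [-0.7, 0.2], [-0.5, -0.4], [-0.0, -0.1], [-0.8, 0.5], [-0.1, 1.5]]
tray xyz mm [549.  -32.7  -8.2] yaw deg 3.04
[[0.1, -0.6], [-0.1, -0.3], [-0.6, 0.2], [0.0, 0.1], [0.5, 0.4], [-1.0, 0.2], [-0.5, 0.7], [1.2, -0.3], [0.1, -1.1], [0.1, 0.3]]
tab xyz mm [460.6 358.8   0. ] yaw deg -54.02
[[-0.4, 0.5], [0.3, -1.3], [0.6, -0.5], [0.5, -0.4], [-0.1, -0.2], [0.5, 0.6], [0.2, 0.1], [-1.2, -1.0], [0.1, -1.4], [-0.3, -1.0], [0.3, -0.9], [0.1, -0.4], [-0.3, -0.4], [-0.7, 0.4]]
cor xyz mm [ 431.8 -337.5    0. ] yaw deg -55.02
[[0.2, -0.3], [0.4, -0.8], [0.1, -0.8], [0.7, -0.0], [0.6, 0.1], [1.2, -0.0], [0.3, -0.8], [-0.6, -0.9], [0.1, -1.3], [0.2, -0.5], [-0.8, -0.4], [-0.7, -1.0], [-0.2, -0.7], [-1.0, -0.2], [-0.2, 0.8]]
tray xyz mm [547.2 -34.7   0. ] yaw deg 2.99
[[0.5, -0.7], [0.7, -0.5], [-0.3, 0.2], [0.8, 0.2], [1.0, 0.3], [-1.3, -0.9], [-0.6, -0.3], [0.8, -1.3], [-0.0, -2.2], [-0.1, -0.9]]
topheld [[279.6, 199.5], [279.9, 200.2]]
(345, 423, 3) (343, 363, 3)Traceback (most recent call last):
  File "<stdin>", line 14, in <module>
    return _nx.concatenate(arrs, 1, dtype=dtype, casting=casting)
           ~~~~~~~~~~~~~~~^^^^^^^^^^^^^^^^^^^^^^^^^^^^^^^^^^^^^^^
ValueError: all the input array dimensions except for the concatenation axis must match exactly, but along dimension 0, the array at index 0 has size 345 and the array at index 1 has size 343
```

```bash
sed -i 's/^for f in/if __name__=="__main__":\n  for f in/' m1.py
python3 - <<'E'
from m1 import *
from crop import *
def ov(n,x0,y0,w,h,s):
    im=cv2.imread(f'pics/{n}0.png'); c=crop(im,x0,y0,w,h,s)
    for y,col in((-.033,(0,0,255)),(-.040,(0,200,0))):
        for X,Y,Z in((85,120,40),(93,128,48)):
            q=proj(n,world([.5475,y,0,np.radians(3.05)],np.array([(X,Y,Z),(X,-Y,Z),(-X,-Y,Z),(-X,Y,Z)])/1e3))
            cv2.polylines(c,[np.round(((q-[x0,y0]+.5)*s-.5)*8).astype(int)],True,col,1,cv2.LINE_AA,3)
    return c
a=ov('top',268,144,92,72,4.6);b=ov('side',292,180,74,72,4.9)
H=330
cv2.imwrite('pics/ov.png',np.hstack([a[:H],b[:H]]))
E
```

```text
(no output)
```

View pics/ov.png

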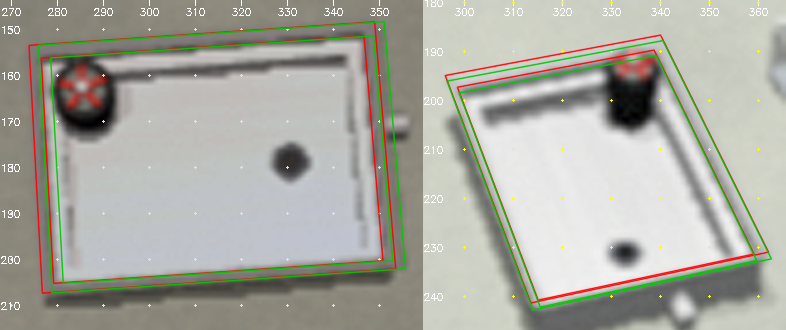

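The red outline (tray y = -33) matches the top view at the left wall (277,157)–(279,205). The side view leans slightly the other way, so I take tray ≈ (547.5, -34), yaw 3.05°. I lower in steps while watching the force.

```bash
python3 plan.py 534 22.4 78 -86.95
```

```text
t 5.5 pos mm [537.7  16.7 120.5] ydir -87.72 tilt [-0.0002 -0.0006] w 11.5 F [-0.1  0.1 -3.3] q [ 0.31  0.26 -0.49  1.8   0.14  1.11 -1.75]
shift mm [-3.5 -5.8 42.5] turn z -0.0135
```

Emit:
play_rows --increments "0 0 -0.007 -0.002 -0.003 0 0.05;0 0 -0.0135 -0.0035 -0.0058 0.005 0.05;0 0 -0.0135 -0.0035 -0.0058 0.015 0.05;0 0 -0.0135 -0.0035 -0.0058 0.025 0.05;0 0 -0.0135 -0.0035 -0.0058 0.034 0.05;0 0 -0.0135 -0.0035 -0.0058 0.041 0.05;0 0 -0.0135 -0.0035 -0.0058 0.042 0.05;0 0 -0.0135 -0.0035 -0.0058 0.042 0.05"

```text
time: 6.3
ee_pos: [0.534, 0.0236, 0.0783]
eef_rot: [1.0, 0.028, -0.0, -0.0]
ft_force: [-0.8, -0.3, -1.9]
width: 0.0117
grip_force: 45.0
```

```bash
python3 plan.py 534 22.4 50 -86.95
```

```text
t 6.3 pos mm [534.   23.6  78.3] ydir -86.84 tilt [-0.0004  0.0001] w 11.7 F [-0.8 -0.3 -1.9] q [ 0.3   0.31 -0.49  1.84  0.17  1.03 -1.77]
shift mm [-0.1  1.2 28.3] turn z 0.002
```

Emit:
play_rows --increments "0 0 0 0 0.0008 0.004 0.05;0 0 0 0 0.0008 0.008 0.05;0 0 0 0 0.0008 0.012 0.05;0 0 0 0 0.0008 0.016 0.05;0 0 0 0 0.0008 0.016 0.05"

```text
time: 6.8
ee_pos: [0.5339, 0.0229, 0.062]
eef_rot: [1.0, 0.028, -0.0, -0.0]
ft_force: [0.2, -0.1, -1.5]
width: 0.0119
grip_force: 45.0
```

Emit:
play_rows --increments "0 0 0 0 0 0.003 0.05;0 0 0 0 0 0.006 0.05;0 0 0 0 0 0.006 0.05"

```text
time: 7.1
ee_pos: [0.5357, 0.0232, 0.0574]
eef_rot: [1.0, 0.028, 0.002, -0.0]
ft_force: [5.5, 1.0, 3.4]
width: 0.0115
grip_force: 45.0
```

```bash
python3 plan.py 534 22.4 50 -86.95
```

```text
t 7.1 pos mm [535.7  23.2  57.4] ydir -86.82 tilt [0.0034 0.0004] w 11.5 F [5.5 1.  3.4] q [ 0.29  0.34 -0.48  1.86  0.18  0.99 -1.79]
shift mm [-1.8  0.7  7.4] turn z 0.0022
```

Emit:
play_rows --increments "0 0 0 0.0025 0 0 0.05;0 0 0 0.003 0 0 0.05;0 0 0 0.003 0 0.002 0.05;0 0 0 0.003 0 0.004 0.05;0 0 0 0.003 0 0.004 0.05"

```text
time: 7.6
ee_pos: [0.5366, 0.0229, 0.052]
eef_rot: [1.0, 0.028, -0.001, 0.0]
ft_force: [0.9, -0.5, -2.0]
width: 0.0118
grip_force: 45.0
```

```bash
python3 plan.py 536 22.4 49 -86.95
```

```text
t 7.6 pos mm [536.6  22.9  52. ] ydir -86.83 tilt [-0.001  -0.0002] w 11.8 F [ 0.9 -0.5 -2. ] q [ 0.29  0.35 -0.48  1.86  0.19  0.98 -1.79]
shift mm [-0.6  0.4  3. ] turn z 0.002
```

Emit:
play_rows --increments "0 0 0 0 -0.001 0 0.05;0 0 0 0 -0.002 0 0.05;0 0 0 0 -0.003 0 0.05;0 0 0 0 -0.003 0 0.05"

```text
time: 8.0
ee_pos: [0.5371, 0.0254, 0.0526]
eef_rot: [1.0, 0.028, 0.0, 0.0]
ft_force: [1.3, -2.9, -1.6]
width: 0.0117
grip_force: 45.0
```

Emit:
play_rows --increments "0 0 0 0 -0.001 0 0.05;0 0 0 0 -0.002 0 0.05;0 0 0 0 -0.002 0 0.05"

```text
time: 8.3
ee_pos: [0.5372, 0.0257, 0.0528]
eef_rot: [1.0, 0.027, 0.0, 0.001]
ft_force: [0.8, -7.7, -0.0]
width: 0.0118
grip_force: 45.1
```

Emit:
play_rows --increments "0 0 0 0 0.003 0 0.05;0 0 0 0 0.0045 0 0.05;0 0 0 0 0.0045 0.0015 0.05;0 0 0 0 0.0045 0.003 0.05;0 0 0 0 0.0045 0.004 0.05;0 0 0 0 0.0045 0.0045 0.05;0 0 0 0 0.0045 0.0045 0.05"

```text
time: 9.0
ee_pos: [0.5372, 0.0238, 0.0485]
eef_rot: [1.0, 0.028, 0.0, -0.0]
ft_force: [-4.6, -0.5, 6.8]
width: 0.0117
grip_force: 45.0
```

```bash
python3 plan.py 536 22.7 49 -86.95
```

```text
t 9.0 pos mm [537.2  23.8  48.5] ydir -86.82 tilt [0.0003 0.    ] w 11.7 F [-4.6 -0.5  6.8] q [ 0.28  0.35 -0.48  1.86  0.19  0.97 -1.79]
shift mm [-1.2  1.1 -0.5] turn z 0.0023
```

Seated: contact is at TCP z = 48.5, which is 28 mm of ledge plus 20.6 mm of grip. Now I release and lift.

Emit:
play_rows --increments "0 0 0 -0.001 0.0005 -0.0005 0.05;0 0 0 -0.001 0.0005 -0.0005 0.35;0 0 0 -0.001 0.0005 -0.0005 0.35;0 0 0 -0.001 0.0005 -0.0005 0.35;0 0 0 -0.001 0.0005 -0.0005 0.35;0 0 0 -0.001 0.0005 -0.015 0.35;0 0 0 -0.001 0.0005 -0.04 0.35;0 0 0 -0.001 0.0005 -0.08 0.35" --grip_force 15

```text
time: 9.8
ee_pos: [0.5349, 0.0229, 0.1283]
eef_rot: [1.0, 0.028, -0.002, -0.0]
ft_force: [1.2, -0.6, 0.8]
width: 0.0303
grip_force: 0.0
```

```bash
python3 plan.py 461 360 140 35.7
```

```text
t 9.8 pos mm [534.9  22.9 128.3] ydir -86.82 tilt [-0.0031  0.0002] w 30.3 F [ 1.2 -0.6  0.8] q [ 0.31  0.25 -0.5   1.79  0.13  1.13 -1.75]
shift mm [ -55.1 -340.7  -11.4] turn z -2.1383
```

Emit:
play_rows --increments "0 0 -0.1 -0.002 -0.01 -0.005 0.6;0 0 -0.23 -0.005 -0.03 -0.01 0.6;0 0 -0.36 -0.009 -0.055 -0.012 0.6;0 0 -0.5 -0.013 -0.08 -0.012 0.6;0 0 -0.64 -0.017 -0.105 -0.012 0.6;0 0 -0.78 -0.021 -0.13 -0.012 0.6;0 0 -0.92 -0.025 -0.155 -0.012 0.6;0 0 -1.06 -0.029 -0.18 -0.012 0.6"

```text
time: 10.6
ee_pos: [0.4971, 0.2021, 0.1413]
eef_rot: [0.847, 0.532, 0.0, 0.0]
ft_force: [0.3, -0.0, -0.0]
width: 0.0521
grip_force: 0.0
```

```bash
python3 plan.py 461 360 140 35.7
```

```text
t 10.6 pos mm [497.1 202.1 141.3] ydir -25.77 tilt [ 0.0012 -0.0001] w 52.1 F [ 0.3 -0.  -0. ] q [ 0.17  0.28 -0.74  1.77  0.21  1.17 -1.08]
shift mm [ 126.5 -101.2    1.2] turn z -1.0729
```

Emit:
play_rows --increments "0 0 -0.13 0.015 -0.012 0 0.6;0 0 -0.26 0.032 -0.026 0 0.6;0 0 -0.4 0.05 -0.04 0 0.6;0 0 -0.54 0.068 -0.054 0 0.6;0 0 -0.68 0.085 -0.068 0 0.6;0 0 -0.82 0.102 -0.082 0 0.6;0 0 -0.96 0.117 -0.094 0 0.6;0 0 -1.07 0.126 -0.101 0 0.6"

```text
time: 11.4
ee_pos: [0.4613, 0.3603, 0.1413]
eef_rot: [0.457, 0.889, 0.0, 0.0]
ft_force: [0.1, 0.1, -0.1]
width: 0.0522
grip_force: 0.0
```

```bash
python3 plan.py 461 360 90 35.7
```

```text
t 11.4 pos mm [461.3 360.3 141.3] ydir 35.61 tilt [0.0006 0.0007] w 52.2 F [ 0.1  0.1 -0.1] q [-0.    0.47 -0.94  1.64  0.39  1.24 -0.4 ]
shift mm [-0.1 -0.5 51.3] turn z -0.0016
```

Emit:
play_rows --increments "0 0 0 0 0 0.03 0.6;0 0 0 0 0 0.06 0.6;0 0 0 0 0 0.085 0.6;0 0 0 0 0 0.105 0.6;0 0 0 0 0 0.117 0.6;0 0 0 0 0 0.121 0.6;0 0 0 0 0 0.121 0.6"

```text
time: 12.1
ee_pos: [0.4622, 0.3587, 0.0195]
eef_rot: [0.46, 0.888, 0.0, 0.0]
ft_force: [-0.3, 0.4, -0.6]
width: 0.0521
grip_force: 0.0
```

Emit:
play_rows --increments "0 0 0 0 0 0 0.1;0 0 0 0 0 0 0.1;0 0 0 0 0 0 0.1;0 0 0 0 0 0 0.1;0 0 0 0 0 0 0.1;0 0 0 0 0 0 0.1;0 0 0 0 0 0 0.1"

```text
time: 12.8
ee_pos: [0.4619, 0.3586, 0.0191]
eef_rot: [0.46, 0.888, -0.0, 0.0]
ft_force: [-0.7, -0.3, 1.0]
width: 0.0123
grip_force: 15.0
```

Emit:
play_rows --increments "0 0 0 0 0 0 0.05;0 0 0 0 0 0 0.05;0 0 0 0 0 -0.01 0.05;0 0 0 0 0 -0.03 0.05;0 0 0 0 0 -0.05 0.05;0 0 0 0 0 -0.075 0.05;0 0 0 0 0 -0.1 0.05;0 0 0 0 0 -0.11 0.05" --grip_force 45

```text
time: 13.6
ee_pos: [0.4625, 0.3595, 0.1317]
eef_rot: [0.46, 0.888, 0.001, 0.001]
ft_force: [-0.6, -0.0, -2.8]
width: 0.0117
grip_force: 45.0
```

```bash
python3 plan.py 548 -89 132 93.05
```

```text
t 13.6 pos mm [462.5 359.5 131.7] ydir 35.22 tilt [0.0025 0.0017] w 11.7 F [-0.6 -0.  -2.8] q [-0.    0.47 -0.94  1.65  0.4   1.22 -0.41]
shift mm [-415.7 -188.8   -0.9] turn z -1.0093
```

Emit:
play_rows --increments "0 0 -0.03 -0.012 -0.006 0 0.05;0 0 -0.08 -0.033 -0.015 0 0.05;0 0 -0.14 -0.058 -0.026 0 0.05;0 0 -0.2 -0.083 -0.038 0 0.05;0 0 -0.26 -0.108 -0.049 0 0.05;0 0 -0.32 -0.133 -0.06 0 0.05;0 0 -0.39 -0.16 -0.073 0 0.05;0 0 -0.46 -0.188 -0.086 0 0.05"

```text
time: 14.4
ee_pos: [0.4997, 0.1543, 0.1286]
eef_rot: [0.244, 0.97, -0.0, -0.0]
ft_force: [1.1, 1.1, -2.0]
width: 0.0115
grip_force: 45.0
```

```bash
python3 plan.py 549 -88.7 130 93.05
```

```text
t 14.4 pos mm [499.7 154.3 128.6] ydir 61.76 tilt [-0.0006 -0.0003] w 11.5 F [ 1.1  1.1 -2. ] q [ 0.51  0.36 -1.04  1.8   0.33  1.17  0.44]
shift mm [-158.4 -190.7   -1.3] turn z -0.5461
```

Emit:
play_rows --increments "0 0 -0.05 -0.016 -0.019 0 0.05;0 0 -0.11 -0.032 -0.038 0 0.05;0 0 -0.17 -0.048 -0.058 0 0.05;0 0 -0.23 -0.066 -0.079 0 0.05;0 0 -0.29 -0.083 -0.1 0 0.05;0 0 -0.35 -0.1 -0.12 0 0.05;0 0 -0.41 -0.116 -0.14 0 0.05;0 0 -0.46 -0.131 -0.158 0 0.05"

```text
time: 15.2
ee_pos: [0.5397, -0.0473, 0.1286]
eef_rot: [0.017, 1.0, -0.0, -0.0]
ft_force: [-0.7, 0.3, -2.6]
width: 0.0116
grip_force: 45.0
```

```bash
python3 plan.py 549 -88.7 120 93.05
```

```text
t 15.2 pos mm [539.7 -47.3 128.6] ydir 88.03 tilt [-0.0007 -0.0002] w 11.6 F [-0.7  0.3 -2.6] q [ 0.88  0.42 -1.05  1.76  0.39  1.2   1.25]
shift mm [-10.7 -41.    8.6] turn z -0.0877
```

Emit:
play_rows --increments "0 0 -0.04 -0.004 -0.015 0 0.05;0 0 -0.07 -0.008 -0.028 0.003 0.05;0 0 -0.088 -0.0105 -0.037 0.006 0.05;0 0 -0.088 -0.0107 -0.041 0.0086 0.05;0 0 -0.088 -0.0107 -0.041 0.0086 0.05;0 0 -0.088 -0.0107 -0.041 0.0086 0.05"

```text
time: 15.8
ee_pos: [0.549, -0.0863, 0.1204]
eef_rot: [-0.026, 1.0, 0.0, -0.0]
ft_force: [0.5, -0.1, -2.6]
width: 0.0113
grip_force: 45.0
```

```bash
python3 plan.py 549 -88.7 100 93.05
python3 - <<'E'
from bench import *
from crop import *
c=cv2.cvtColor(camera('side')['color'],cv2.COLOR_RGB2BGR); t=cv2.cvtColor(camera('top')['color'],cv2.COLOR_RGB2BGR)
cv2.imwrite('pics/h3.png',np.hstack([crop(t,268,140,92,80,4.3),crop(c,292,170,80,80,5)[:344]]))
E
```

```text
t 15.8 pos mm [549.  -86.3 120.4] ydir 92.99 tilt [-0.0002  0.0003] w 11.3 F [ 0.5 -0.1 -2.6] q [ 0.92  0.46 -1.04  1.73  0.43  1.2   1.38]
shift mm [ 0.2 -2.4 20.4] turn z -0.001
```

View pics/h3.png

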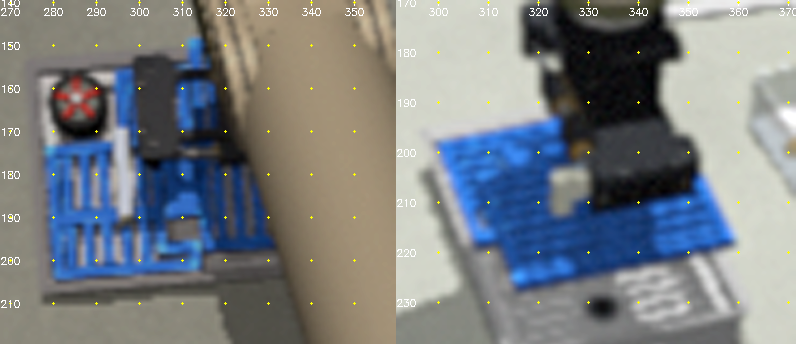

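The top view shows the corner grate home around the rinser (276,163). The tab grate is level above the right half, with side-view corners at (315.5,227.5), (359.3,218.1) and (298.9,197.1). I check its in-hand offset.

Run:
```python
from m1 import *
P=np.array([(-80.5,-62.5,0),(84.5,-62.5,0),(84.5,-62.5,12),(-80.5,53.5,12)])/1e3
p=[.549,-.0865,.1013,np.radians(3)]
print(np.round(proj('side',world(p,P)),1).tolist())
# side-only cross-check on seated corner grate vs its expected place, top corner (-73.5,60.5),( -73.5,-55.5)
print(np.round(proj('top',world([.5365,.0228,.028,np.radians(3.1)],np.array([(-73.5,60.5,12),(-73.5,-55.5,12)])/1e3)),1).tolist())
```

```text
[[315.6, 228.2], [359.5, 219.2], [359.8, 216.9], [307.0, 203.9]]
[[280.1, 204.0], [314.7, 201.6]]
```

Emit:
play_rows --increments "0 0 0 -0.001 -0.0024 0.01 0.05;0 0 0 -0.001 -0.0024 0.02 0.05;0 0 0 -0.001 -0.0024 0.03 0.05;0 0 0 -0.001 -0.0024 0.038 0.05;0 0 0 -0.001 -0.0024 0.044 0.05;0 0 0 -0.001 -0.0024 0.044 0.05"

```text
time: 16.5
ee_pos: [0.5498, -0.0895, 0.0754]
eef_rot: [-0.026, 1.0, 0.0, -0.001]
ft_force: [0.2, 0.1, -3.1]
width: 0.0119
grip_force: 45.0
```

```bash
python3 plan.py 550 -88.7 60 93.05
```

```text
t 16.5 pos mm [549.8 -89.5  75.4] ydir 92.97 tilt [-0.0014  0.0004] w 11.9 F [ 0.2  0.1 -3.1] q [ 0.89  0.52 -1.    1.77  0.48  1.13  1.35]
shift mm [-0.3  0.7 15.4] turn z -0.0014
```

Emit:
play_rows --increments "0 0 0 0 0 0.004 0.05;0 0 0 0 0 0.008 0.05;0 0 0 0 0 0.012 0.05;0 0 0 0 0 0.014 0.05;0 0 0 0 0 0.014 0.05"

```text
time: 17.0
ee_pos: [0.5502, -0.0896, 0.0622]
eef_rot: [-0.026, 1.0, 0.0, -0.0]
ft_force: [-1.6, 0.1, -2.4]
width: 0.0117
grip_force: 45.0
```

Emit:
play_rows --increments "0 0 0 0 0 0.002 0.05;0 0 0 0 0 0.004 0.05;0 0 0 0 0 0.005 0.05;0 0 0 0 0 0.005 0.05"

```text
time: 17.4
ee_pos: [0.5503, -0.0895, 0.0573]
eef_rot: [-0.026, 1.0, -0.0, -0.0]
ft_force: [0.4, 0.3, -2.0]
width: 0.0115
grip_force: 45.0
```

```bash
python3 plan.py 550 -88.7 47 93.05
```

```text
t 17.4 pos mm [550.3 -89.5  57.3] ydir 92.97 tilt [-0.0002 -0.    ] w 11.5 F [ 0.4  0.3 -2. ] q [ 0.87  0.54 -0.99  1.78  0.5   1.1   1.34]
shift mm [ 0.2  0.9 10.3] turn z -0.0015
```

Emit:
play_rows --increments "0 0 0 0 0.0005 0.002 0.05;0 0 0 0 0.0005 0.004 0.05;0 0 0 0 0.0005 0.006 0.05;0 0 0 0 0.0005 0.007 0.05;0 0 0 0 0.0005 0.007 0.05"

```text
time: 17.9
ee_pos: [0.5502, -0.089, 0.0502]
eef_rot: [-0.026, 1.0, 0.0, -0.0]
ft_force: [0.2, 0.1, -2.2]
width: 0.0117
grip_force: 45.0
```

Emit:
play_rows --increments "0 0 0 0 0 0.001 0.05;0 0 0 0 0 0.002 0.05;0 0 0 0 0 0.003 0.05;0 0 0 0 0 0.0037 0.05;0 0 0 0 0 0.0037 0.05"

```text
time: 18.4
ee_pos: [0.5503, -0.0891, 0.047]
eef_rot: [-0.026, 1.0, -0.0, -0.0]
ft_force: [-2.1, -0.2, 1.6]
width: 0.0118
grip_force: 45.0
```

Emit:
play_rows --increments "0 0 0 0 0 0.0005 0.05;0 0 0 0 0 0.0005 0.35;0 0 0 0 0 0.0003 0.35;0 0 0 0 0 0 0.35;0 0 0 0 0 0 0.35;0 0 0 0 0 -0.015 0.35;0 0 0 0 0 -0.04 0.35;0 0 0 0 0 -0.08 0.35" --grip_force 15

```text
time: 19.2
ee_pos: [0.5492, -0.0889, 0.1271]
eef_rot: [-0.026, 1.0, 0.001, -0.001]
ft_force: [1.0, 0.4, 0.6]
width: 0.0305
grip_force: 0.0
```

Emit:
play_rows --increments "0 0 0 0.01 -0.02 -0.04 0.35;0 0 0 0.02 -0.05 -0.08 0.35;0 0 0 0.03 -0.09 -0.11 0.35;0 0 0 0.04 -0.13 -0.12 0.35;0 0 0 0.06 -0.17 -0.12 0.35;0 0 0 0.08 -0.21 -0.12 0.35;0 0 0 0.1 -0.24 -0.12 0.35;0 0 0 0.1 -0.25 -0.12 0.35"

```text
time: 20.0
ee_pos: [0.4604, -0.3484, 0.2475]
eef_rot: [-0.023, 1.0, -0.001, -0.0]
ft_force: [0.9, 0.7, 0.2]
width: 0.0304
grip_force: 0.0
```

Run:
```python
from bench import *
from crop import *
c=cv2.cvtColor(camera('side')['color'],cv2.COLOR_RGB2BGR); t=cv2.cvtColor(camera('top')['color'],cv2.COLOR_RGB2BGR)
a=np.hstack([crop(t,268,140,92,80,4.3),crop(c,292,170,80,80,5)[:344]])
b=np.hstack([cv2.resize(t,(398,249)),cv2.resize(c,(398,249))]);b=cv2.resize(b,(a.shape[1],249))
cv2.imwrite('pics/end.png',np.vstack([a,b]))
```

```text
(no output)
```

View pics/end.png

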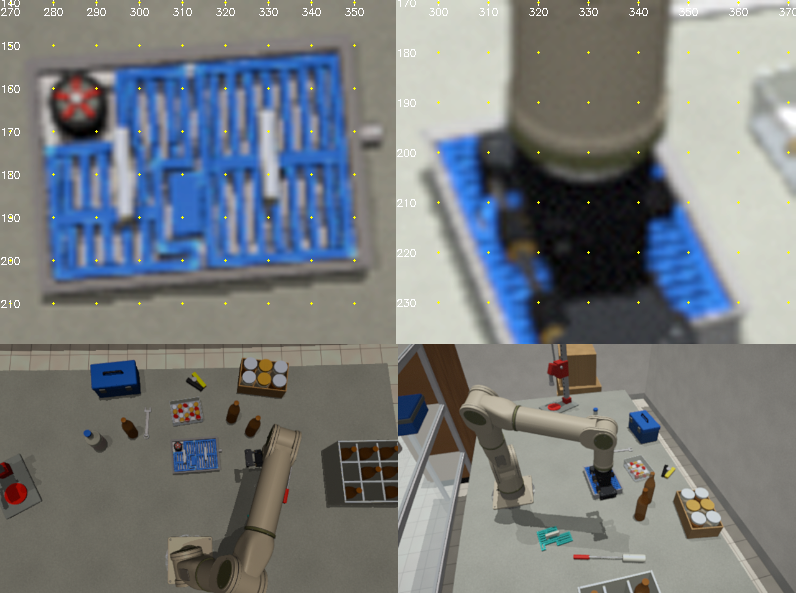

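The top view shows both grates flat inside the tray, the tab in the notch at (311,187), the rinser in the cut corner at (276,163), and the bystanders unmoved. I hand the job in.

```bash
python3 -c "
from bench import *
print(close_job())"
```

```text
the job is handed in; nothing more can be done
None
```

Both grates are in the tray, interlocked and flat on the ledge with the cut-away corner around the rinser. The gripper has let go and the job is handed in at about 20 s of the 64 s allowed.

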